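Turn a delivery trolley's wheel in its bench stand until the valve is on top

TASK

The delivery trolley's wheel sits in the bench stand with its valve low down; get it ready for the pump. With closed fingertips push one spoke after another, steadily, without spinning it, until the valve stem is straight up from the hub, at the very top of the leaning wheel, then let go and leave it at rest. Push only on the spokes, not on the rim, tyre or valve stem, take nothing between the fingers, and leave the spanner, jar and flask beside the stand where they are.

Things in the scene. Friction and masses are not known exactly. Their poses are not given: they have to be found in the camera images.
- stand: Grey tubular bench stand, fixed to the bench. Origin on the bench straight below the wheel's hub; its x axis points back towards the robot (yaw within 0.35 rad of pi), y to the robot's right, z up. A-shaped legs of 16 mm tube stand at y = +-185 mm, 193 mm high, with feet at x = -130 and +140 mm.
- hub (a point): Hub centre H, 160 mm over the stand's origin; axes as the stand's. The wheel leans back: its face looks up and away from the robot along N = (-0.574, 0, 0.819) in these axes (35 degrees from vertical); twelve o'clock is straight up the slope, towards the robot, along U = (0.819, 0, 0.574). Hub radius 22 mm, front face 24 mm from H along N, a 12 mm axle from there to the crossbar.
- crossbar (a point): Middle of the stand's level front crossbar, 14 mm thick and 370 mm long along the stand's y, in front of the hub: 40 mm from H along N. It parts the open spoke area into an upper and a lower half, each open to a fingertip along the face's normal.
- wheel (a joint): Turn of the wheel about N, rad, no stops; 0 or 2 pi when the valve stem is at twelve o'clock, growing as the top of the wheel goes to the stand's +y (anticlockwise looking at the face). Starts between 2.45 and 3.83. Turns both ways; bearing drag about 0.3 N m (5 N at a radius of 60 mm); stays where it is left.
- spokes: The wheel's four alike straight grey spokes, at 45, 135, 225 and 315 degrees from the valve stem; origin at the hub's centre H, z along N, x and y along two spokes (x at 45 degrees from the stem in the joint's positive sense). Each is 14 mm wide, 16 mm deep (0 to 16 mm from H along N) and runs from the hub to the rim, radius 22 to 102 mm. Between them the wheel is open right through.
- tyre: The wheel's grey rim and black tyre, turning with it: inner radius of the rim 102 mm, outer radius of the tyre 151 mm, tyre 42 mm thick across, 21 mm to each side of H along N. Origin at the hub's centre H, z along N, x towards the valve stem, y a quarter turn on in the joint's positive sense.
- stem: The valve stem, 11 mm thick, brass with a black cap, standing on the inside of the rim midway between two spokes and pointing in to the hub: from radius 102 mm to 80 mm, 6 mm from H along N. Origin and axes as those of the tyre (origin at the hub's centre, x towards the stem).
- stem_tip (a point): The capped tip of the valve stem, 80 mm from the hub's axis.
- spanner: Loose steel spanner, 160 mm long, lying flat near the stand's legs on the robot's left; a bystander. Origin under its middle.
- jar: Loose closed jar, 60 mm wide and 85 mm high, standing on the robot's right of the stand; a bystander. Origin under its middle.
- flask: Loose conical flask, 72 mm wide and 95 mm high, standing on the robot's right of the stand; a bystander. Origin under its middle.

How it is judged:
On the way, in this order (a step that is already met when the one before it is completed fails the run):
1. the stem has been turned up past the level of the hub (z of stem_tip in the frame of stand above 0.168 m), for 0.05 s.
2. the stem is at the top (z of stem_tip in the frame of stand above 0.2 m and y of stem_tip in the frame of stand between -0.011 and 0.011 m), for 0.1 s.
At the end, for the whole second after the job is handed in: The valve stem is at the top (twelve o'clock): its tip within 11 mm to either side of the vertical plane through the stand's x axis (about 8 degrees) and above the hub, and the wheel is at rest (under 0.05 rad/s) (all of step 2 and velocity of joint wheel between -0.05 and 0.05 rad/s); the robot touches nothing.
It fails at once if the rim, tyre or valve stem is pushed (over 3 N) (contact force between any of the arm, the fingers and tyre above 3 N or contact force between any of the arm, the fingers and stem above 3 N).
It fails at once if a spoke is taken between the fingers (the grasp point lies inside a spoke) (z of the grasp point in the frame of spokes between -0.003 and 0.018 m and distance between the grasp point and hub below 0.1 m and (x of the grasp point in the frame of spokes between -0.007 and 0.007 m or y of the grasp point in the frame of spokes between -0.007 and 0.007 m)).
It fails at once if the wheel or stand is shoved (over 40 N) (contact force between any of the fingers, the arm and stand above 40 N).
It fails at once if the wheel is spun (over 4 rad/s) (velocity of joint wheel above 4 rad/s or velocity of joint wheel below -4 rad/s).
It fails at once if the spanner, jar or flask is moved or lifted (over 20 mm) (distance of any of spanner, jar, flask from where it was at the start of the episode above 0.02 m).
It also fails if it takes over 54 s, if anything falls off the work surface, if the arm or the gripper's body presses on something with over 40 N, if the wrist force passes 120 N, or if a joint passes its speed limit or range.

ROBOT

A 7-joint arm with a two-finger parallel gripper is mounted at the origin on the work surface. World frame = base frame: x ahead of the robot, y to its left, z up, the work surface at z = 0. Lengths are in m, angles in rad, forces in N, time in s.
With the tool pointing down it reaches from about 0.425 to 1.025 m from the base axis. Payload 3.6 kg.
Tool frame: the origin (TCP) lies at the very end of the fingers, on their centre line; the grasp point (between the pads) lies 19 mm behind it (arm.pinch_z is the distance from the TCP to the grasp point, in m); z points along the fingers, y is the direction in which the jaws open and shut (so a half turn about z gives the same grasp; the last joint's range is limited). The gripper opens to 85 mm and grips with 20 to 120 N. Pads are 22 mm wide; open, the fingers measure 114 mm over their backs; the gripper's body (76 mm by 85 mm) begins 54 mm behind the grasp point. The pads swing forward as they close: fully open they stand 13 mm farther back than shut.
Start: joints at [-1.284, 0.591, 0.048, 1.609, -0.033, 0.943, -0.034], TCP at [0.269, 0.673, 0.231] pointing down, gripper open.
Joint ranges: [-2.69, 2.69], [-0.47, 2.24], [-1.27, 1.36], [0.19, 2.51], [-1.53, 4.68], [0.08, 2.07], [-3.09, 3.09]. Speed limits (rad/s): [2.57, 2.57, 3.14, 3.14, 3.14, 3.14, 3.14].

INTERFACE

Orientations are given as a unit quaternion [w, x, y, z].
In Python, from bench import status, cams, job, spotter, arm gives the robot as it stands.
- The arm moves only by the tool move_arm, never from a script. Its argument "moves" is a list of rows, each a list of 3 entries, a list of its own where there are three numbers: the turn, a rotation vector about the tool's x, y, z in degrees, then the shift along the tool's x, y, z in m, then the closure, from -1 (fully open) to 1 (shut), so that 0 is half open. A call has exactly 5 rows; each row is the pose to reach, as a shift and turn from the pose measured when the call began, along the tool's axes at that moment; what a row does not reach only later rows make up. A row lasts 1/12 s, in which the tool goes at most 41.7 mm and 7.16 degrees, less where a joint would pass 70% of its speed; a pose out of reach is approached as far as the arm can. A call with a gripper value outside its range is refused whole. The fingers move at their own pace and stop on an object; "grip_force" is the grip in N (left out, the last holds). Time passes only in rows, so rows that repeat a pose let the fingers close, or fill a call up. It gives the time, the measured TCP pose, the force and the opening at its end, in the units of the state.
- status.sense(): the state, without advancing time (a new reading comes with each control period).
- cams.read_camera(name): name is "scene" or "top" or "wrist"; returns a dict with "color" (400x640x3 uint8, red, green, blue), "depth" (400x640 float32, m along the optical axis (not along the pixel's ray), 0 where there is no reading), "fx", "fy", "cx", "cy" (pixels), "xyz" and "orientation" of the camera in the world. Camera axes: x right, y up, looking along -z (the intrinsics and any distortion apply to the point x, -y, -z); pixel columns grow to the right and rows downward; lengths in m; the calibration is good to about 2 mm. A picture is of the moment at which its call begins.
- job.job_done(): hands the job in, once; it reports no verdict.
Trained networks look in the newest picture that a camera, given by its name, has taken for a name from the list of things; names that differ only in an ending like _2 or _b are one class to them, and where a whole thing is asked for, a point or a joint stands for the part that bears it (a point fixed in the world has none). Each returns a list of dicts, best first, with "confidence" (0 to 1); they miss things now and then, are a little off and sometimes report something else, mostly with a low value. They report only what shows in the picture. A call takes as long as a camera call.
- spotter.silhouettes(label, camera): "pixels" (400x640 bool, what is visible of it) and "rect" ([left, top, right, bottom] in pixels, round what is visible of it).
The state is a dict: "t": time; "q": joint angles; "qd": joint speeds; "effort": joint torques, N m; "tool_pos": TCP position; "tcp_rot": TCP orientation; "contact_force": force on the tool from outside, world axes, zero at the start; "torque": the same for the moment, N m; "grip_width": finger opening in m.
Only numpy, scipy, OpenCV 4.12 (cv2) and the standard library are available. Lean on these libraries where they do the work, as an engineer would, in place of code of your own. Each camera call takes 0.05 s, during which the arm holds its last target. There are 200 camera calls.

## Working session

There is one attempt and no reset: what is moved stays moved. The work goes in short steps, Python scripts to look and compute and a tool call to move; the robot and the scene stay as the last step left them, time stands still between calls to the robot, and variables do not carry over. Pictures are saved under pics/ and viewed, about 8 in all and at most 12, crops included, and the job is handed in when it is done.

Besides the shell and the picture viewer there is one more tool, called as a command line: name --argument value ..., lists and objects as JSON in quotes. move_arm: Moves the arm, as the interface text tells. Its arguments: {"type":"object","properties":{"moves":{"type":"array"},"grip_force":{"type":"number"}},"required":["moves"]}

```bash
ls; mkdir -p pics
cat > h.py <<'E'
import numpy as np, cv2
from scipy.spatial.transform import Rotation as R
from bench import status, cams, job, spotter, arm
def rot(q): return R.from_quat([q[1],q[2],q[3],q[0]])
def cloud(c):
    d=c["depth"]; v,u=np.mgrid[:d.shape[0],:d.shape[1]]
    P=np.stack([(u-c["cx"])/c["fx"]*d,-(v-c["cy"])/c["fy"]*d,-d],-1)
    return P@rot(c["orientation"]).as_matrix().T+np.array(c["xyz"])
def proj(c,P):
    p=rot(c["orientation"]).inv().apply(np.atleast_2d(P)-np.array(c["xyz"]))
    return np.stack([c["cx"]+c["fx"]*p[:,0]/-p[:,2], c["cy"]-c["fy"]*p[:,1]/-p[:,2]],-1)
E
python3 - <<'E'
from h import *
print(status.sense()); print([a for a in dir(arm) if a[0]!='_'])
ims=[]
for n in ("scene","top"):
    c=cams.read_camera(n); ims.append(c["color"]); C=cloud(c); print(n,c["xyz"],c["orientation"],c["fx"])
    np.savez(n+".npz",**{k:np.array(v) for k,v in c.items()})
    for l in ("stem","tyre","spokes","hub","stem_tip","stand","spanner","jar","flask"):
        for r in spotter.silhouettes(l,n)[:2]:
            m=r["pixels"]&(c["depth"]>0)
            print(l,round(r["confidence"],2),np.round(r["rect"]),m.sum(),np.round(np.median(C[m],0),3) if m.any() else '')
cv2.imwrite("pics/a.png",cv2.resize(np.vstack(ims),(480,600))[...,::-1])
cv2.imwrite("pics/top.png",ims[1][...,::-1])
cv2.imwrite("pics/scene.png",ims[0][...,::-1])
E
```

```text
pics
{'t': 0.0, 'q': array([-1.28346984,  0.5921142 ,  0.04828194,  1.60988163, -0.03328996,
        0.94270155, -0.03369076]), 'qd': array([-0.00204754,  0.00094114,  0.00015558, -0.00042584, -0.00123359,
        0.0011787 ,  0.00040165]), 'effort': array([ 5.90587642e-04, -5.48709512e+01,  1.54671147e+00, -1.98114949e+01,
        9.33973381e-03,  9.09529568e-03, -1.95209361e-05]), 'tool_pos': array([0.26914149, 0.67226563, 0.23012183]), 'tcp_rot': array([-1.54727874e-04,  1.89211064e-01,  9.81935767e-01, -1.13979683e-03]), 'contact_force': array([-0.03493531,  0.00994723,  0.1305672 ]), 'torque': array([-0.0144467 , -0.030978  ,  0.00806123]), 'grip_width': 0.08537344023028383}
['Unreachable', 'pinch_z']
scene [ 1.02470904 -0.35793245  0.74159614] [0.83211882 0.35510684 0.16976867 0.39071218] 369.33637547656724
tyre 0.86 [285. 118. 394. 238.] 5987 [0.534 0.081 0.172]
tyre 0.36 [249. 119. 414. 298.] 10490 [0.543 0.073 0.149]
spokes 0.84 [318. 138. 371. 213.] 557 [0.545 0.11  0.178]
hub 0.88 [250. 118. 416. 297.] 10424 [0.544 0.069 0.151]
hub 0.48 [387. 160. 416. 179.] 84 [0.52  0.39
[... 170 characters left out ...]
 -0.146  0.038]
flask 0.27 [249. 124. 418. 301.] 10304 [0.545 0.07  0.151]
top [0.30406059 0.04188931 1.38172343] [ 0.70501667  0.069801   -0.07021733 -0.70224557] 512.8969374669103
stem 0.73 [180. 212. 193. 270.] 487 [0.444 0.399 0.007]
stem 0.68 [225. 161. 351. 258.] 6631 [0.507 0.113 0.191]
tyre 0.87 [228. 160. 350. 258.] 5567 [0.489 0.11  0.205]
spokes 0.81 [248. 177. 326. 233.] 837 [0.527 0.12  0.173]
hub 0.55 [205. 154. 375. 293.] 10343 [0.508 0.117 0.173]
stand 0.65 [207. 149. 378. 290.] 10922 [0.507 0.111 0.17 ]
spanner 0.6 [180. 210. 192. 270.] 479 [0.455 0.4   0.007]
jar 0.64 [386. 203. 416. 232.] 473 [ 0.508 -0.167  0.083]
flask 0.7 [371. 152. 401. 185.] 519 [ 0.647 -0.13   0.041]
```

Run:
```python
from h import *
from scipy.optimize import least_squares
D={n:dict(np.load(n+".npz")) for n in("scene","top")}
a=cv2.resize(D["scene"]["color"][100:330,220:450],(400,400),interpolation=2)
b=cv2.resize(D["top"]["color"][130:310,190:420],(511,400),interpolation=2)
b=b[:, :400]
cv2.imwrite("pics/b.png",np.hstack([a,b])[...,::-1])
# stand yaw & hub from tyre clouds: fit torus-like: front face plane (21mm along N) with outer radius 151
P=[]
for n,c in D.items():
    C=cloud(c); m=(c["depth"]>0)&(C[...,2]>.03)&(np.linalg.norm(C[...,:2]-[.53,.11],axis=-1)<.18)&(c["color"].max(-1)<70)
    print(n,m.sum()); P.append(C[m])
P=np.vstack(P)
def axes(yaw):
    Z=R.from_euler('z',yaw)
    return Z.apply([-.574,0,.819]),Z.apply([.819,0,.574]),Z.apply([0,1,0])
def f(p):
    N,U,Y=axes(p[3]); d=P-[p[0],p[1],p[2]]; h=d@N; r=np.linalg.norm(d-np.outer(h,N),axis=1)
    # tyre torus: section centre radius 130, radius 21
    return np.hypot(r-.130,h)-.021
s=min((least_squares(f,[.53,.11,.16,np.pi+y],loss='soft_l1',f_scale=.004) for y in(-.2,.2)),key=lambda s:s.cost)
print(s.x,s.cost,np.median(abs(f(s.x))))
```

```text
scene 5178
top 5807
[0.52351924 0.11580112 0.16035942 3.43823678] 0.28525542468831006 0.0015913400622777178
```

View pics/b.png

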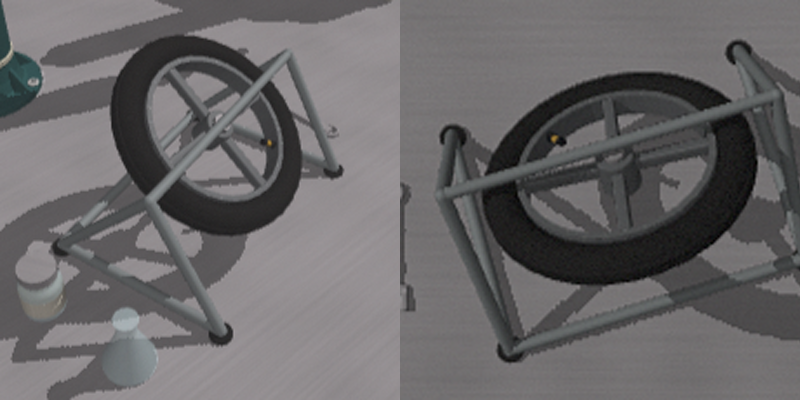

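```bash
cat >> h.py <<'E'
H=np.array([.5235,.1158,.1604]); YAW=3.438
Zr=R.from_euler('z',YAW)
N=Zr.apply([-.5736,0,.8192]);U=Zr.apply([.8192,0,.5736]);Y=Zr.apply([0,1,0])
B=np.stack([U,-Y,-N],1)   # desired tool frame
def stemang(c,show=False):
    im=c["color"].astype(int); m=(im[...,0]-im[...,2]>40)
    v,u=np.nonzero(m); 
    d=rot(c["orientation"]).apply(np.stack([(u-c["cx"])/c["fx"],-(v-c["cy"])/c["fy"],-np.ones(len(u))],-1))
    o=np.array(c["xyz"]); t=((H+.006*N-o)@N)/(d@N); P=o+d*t[:,None]-H
    uu,yy=P@U,P@Y; k=(np.hypot(uu,yy)>.07)&(np.hypot(uu,yy)<.108)
    return k.sum(),np.degrees(np.arctan2(yy[k].mean(),uu[k].mean()))%360 if k.any() else None,np.hypot(uu[k],yy[k]).mean() if k.any() else None
def tool():
    s=status.sense(); T=rot(s["tcp_rot"]); d=np.array(s["tool_pos"])-H
    rv=np.degrees((T.inv()*R.from_matrix(B)).as_rotvec())
    print("t",round(s["t"],2),"u,y,n mm",np.round([d@U*1e3,d@Y*1e3,d@N*1e3],1),"turn left",np.round(rv,1),"F",np.round(s["contact_force"],1),"w",round(s["grip_width"],4))
    return s,T
def goto(u,y,n):
    s,T=tool(); g=H+(u*U+y*Y+n*N)/1e3; print("shift tool axes",np.round(T.inv().apply(g-s["tool_pos"]),4))
E
python3 - <<'E'
from h import *
for n in("scene","top"):
    c=dict(np.load(n+".npz")); print(n,stemang(c))
    im=c["color"][...,::-1].copy()
    for a in range(0,360,5):
        for r in (102,151):
            p=proj(c,H+r/1e3*(np.cos(np.radians(a))*U+np.sin(np.radians(a))*Y)+(.021 if r==151 else .016)*N*(r==102))[0]
            cv2.circle(im,tuple(int(x) for x in p),1,(0,0,255),-1)
    for s in np.linspace(-.185,.185,20):
        p=proj(c,H+.04*N+s*Y)[0]; cv2.circle(im,tuple(int(x) for x in p),1,(0,255,0),-1)
    cv2.imwrite(f"pics/o_{n}.png",im)
a=cv2.imread("pics/o_scene.png")[100:330,220:450]; b=cv2.imread("pics/o_top.png")[130:310,190:395]
cv2.imwrite("pics/c.png",np.hstack([cv2.resize(a,(400,400)),cv2.resize(b,(400,352))[:400] if 0 else cv2.resize(b,(400,400))]))
goto(38,-46,180)
E
```

```text
scene (np.int64(7), np.float64(219.6043499933773), np.float64(0.09373712073229405))
top (np.int64(8), np.float64(220.0688081968412), np.float64(0.09643935877801492))
t 1.0 u,y,n mm [ 106.4 -607.2   12.1] turn left [ 11.8  33.6 -37.6] F [0.3 0.4 0.4] w 0.0854
shift tool axes [-0.4703 -0.3419 -0.0983]
```

View pics/c.png

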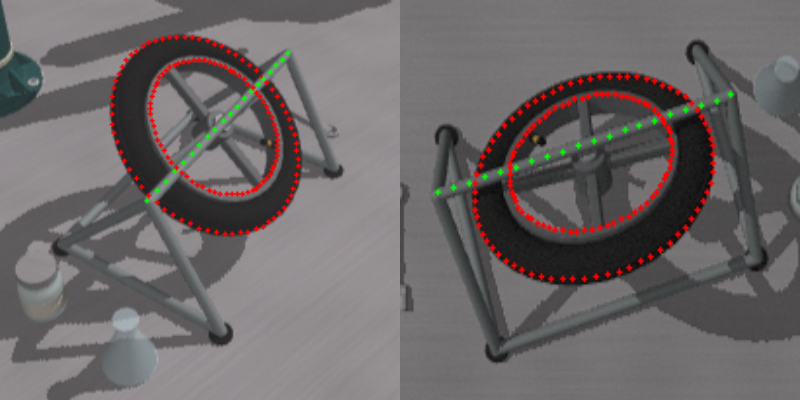

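move_arm --moves '[[[1.5, 4.2, -4.7], [-0.03, -0.02, -0.014], 1], [[3, 8.4, -9.4], [-0.06, -0.04, -0.028], 1], [[4.5, 12.6, -14.1], [-0.09, -0.06, -0.042], 1], [[6, 16.8, -18.8], [-0.12, -0.08, -0.056], 1], [[7.4, 21, -23.5], [-0.15, -0.1, -0.07], 1]]'

```text
t: 1.42
tool_pos: [0.3731, 0.5227, 0.3027]
tcp_rot: [-0.191, -0.019, 0.981, -0.028]
contact_force: [0.2, -0.1, 0.2]
grip_width: 0.0257
```

```bash
python3 -c "
from h import *
goto(38,-46,180)"
```

```text
t 1.42 u,y,n mm [ 102.1 -433.1  102.2] turn left [  4.5  12.5 -13.8] F [ 0.2 -0.1  0.2] w 0.0257
shift tool axes [-0.1718 -0.3521 -0.0808]
```

move_arm --moves '[[[0.9, 2.5, -2.8], [-0.018, -0.034, -0.008], 1], [[1.8, 5, -5.5], [-0.035, -0.068, -0.016], 1], [[2.7, 7.5, -8.3], [-0.052, -0.102, -0.024], 1], [[3.6, 10, -11], [-0.069, -0.136, -0.032], 1], [[4.5, 12.5, -13.8], [-0.086, -0.17, -0.04], 1]]'

```text
t: 1.83
tool_pos: [0.4771, 0.3557, 0.3159]
tcp_rot: [-0.298, -0.141, 0.943, -0.045]
contact_force: [1.2, -0.5, 0.0]
grip_width: 0.0001
```

```bash
python3 -c "
from h import *
goto(38,-46,150)"
```

```text
t 1.83 u,y,n mm [  68.2 -243.   142.1] turn left [-0.  -0.1  0. ] F [ 1.2 -0.5  0. ] w 0.0001
shift tool axes [-0.03   -0.1971 -0.0079]
```

move_arm --moves '[[[0, 0, 0], [-0.006, -0.04, -0.002], 1], [[0, 0, 0], [-0.012, -0.08, -0.004], 1], [[0, 0, 0], [-0.018, -0.12, -0.006], 1], [[0, 0, 0], [-0.024, -0.16, -0.008], 1], [[0, 0, 0], [-0.03, -0.197, -0.008], 1]]'

```text
t: 2.25
tool_pos: [0.5639, 0.1733, 0.3053]
tcp_rot: [-0.297, -0.141, 0.943, -0.045]
contact_force: [0.8, 0.1, 0.3]
grip_width: 0.0002
```

Run:
```python
from h import *
goto(38,-46,70)
c=cams.read_camera("wrist"); im=c["color"][...,::-1].copy()
def dot(P,col):
    p=proj(c,P)[0]; cv2.circle(im,tuple(int(x) for x in p),2,col,-1)
for a in range(0,360,6): dot(H+.102*(np.cos(np.radians(a))*U+np.sin(np.radians(a))*Y)+.016*N,(0,0,255))
for s in np.linspace(-.1,.1,20): dot(H+.04*N+s*Y,(0,255,0))
for k in range(4):
    a=np.radians(219.6+45+90*k)
    for r in np.linspace(.022,.102,8): dot(H+r*(np.cos(a)*U+np.sin(a)*Y)+.016*N,(255,0,0))
cv2.imwrite("pics/w.png",im); print(stemang(c))
C=cloud(c);s=status.sense();T=rot(s["tcp_rot"])
L=T.inv().apply((C.reshape(-1,3)-s["tool_pos"])); ok=(c["depth"].ravel()>0)&(L[:,2]>-.04)&(L[:,2]<.01)&(np.abs(L[:,0])<.04)&(abs(L[:,1])<.06)
for a,b in((-.04,-.03),(-.03,-.02),(-.02,-.01),(-.01,.005)):
    q=L[ok&(L[:,2]>a)&(L[:,2]<b)]
    if len(q): print(a,len(q),np.round(q.min(0),4),np.round(q.max(0),4))
```

```text
t 2.25 u,y,n mm [ 37.7 -43.1 150.5] turn left [-0. -0. -0.] F [0.8 0.1 0.3] w 0.0002
shift tool axes [0.0003 0.0029 0.0805]
(np.int64(0), None, None)
-0.04 1165 [-0.0101 -0.0036 -0.04  ] [ 0.0138  0.0235 -0.03  ]
-0.03 903 [ 0.0076 -0.0036 -0.03  ] [ 0.0136  0.0236 -0.02  ]
-0.02 718 [ 0.007  -0.0036 -0.02  ] [ 0.0133  0.0235 -0.01  ]
-0.01 250 [ 0.0076 -0.0023 -0.01  ] [ 0.0132  0.0226 -0.0038]
```

View pics/w.png

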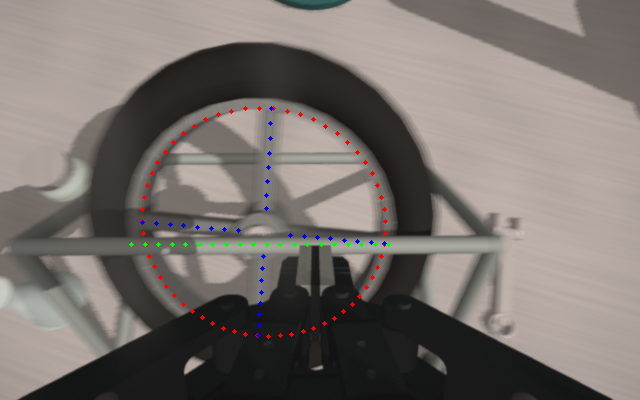

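Run:
```python
from h import *
for _ in range(3): c=cams.read_camera("wrist")
s,T=tool()
C=cloud(c)
L=T.inv().apply((C.reshape(-1,3)-s["tool_pos"])); ok=(c["depth"].ravel()>0)&(L[:,2]>-.04)&(L[:,2]<.01)&(np.abs(L[:,0])<.04)&(abs(L[:,1])<.06)
for a,b in((-.04,-.03),(-.03,-.02),(-.02,-.01),(-.01,.005)):
    q=L[ok&(L[:,2]>a)&(L[:,2]<b)]
    if len(q): print(a,len(q),np.round(q.min(0),4),np.round(q.max(0),4))
print("cam in tool",T.inv().apply(np.array(c["xyz"])-s["tool_pos"]), np.round((T.inv()*rot(c["orientation"])).as_matrix(),3))
print(proj(c,s["tool_pos"]), proj(c,np.array(s["tool_pos"])-.03*T.as_matrix()[:,2]))
goto(38,-46,70)
```

```text
t 2.45 u,y,n mm [ 37.7 -44.2 150. ] turn left [ 0.1 -0.1 -0.2] F [-0.5  1.4  0.3] w -0.0002
-0.04 1125 [-0.0117 -0.0204 -0.04  ] [ 0.0125  0.0094 -0.03  ]
-0.03 888 [ 0.0062 -0.0179 -0.03  ] [ 0.0119  0.0094 -0.02  ]
-0.02 729 [ 0.006  -0.0178 -0.02  ] [ 0.0117  0.0093 -0.01  ]
-0.01 312 [ 0.0061 -0.017  -0.01  ] [ 0.0116  0.0083 -0.0024]
cam in tool [ 0.07070481 -0.00375186 -0.14237154] [[-0.005  0.96   0.279]
 [ 1.     0.004  0.002]
 [ 0.001  0.279 -0.96 ]]
[[324.25335349 264.22164505]] [[326.32250462 301.54701788]]
t 2.45 u,y,n mm [ 37.7 -44.2 150. ] turn left [ 0.1 -0.1 -0.2] F [-0.5  1.4  0.3] w -0.0002
shift tool axes [0.0001 0.0017 0.08  ]
```

move_arm --moves '[[[0, 0, 0], [0, 0.002, 0.03], 1], [[0, 0, 0], [0, 0.002, 0.06], 1], [[0, 0, 0], [0, 0.002, 0.09], 1], [[0, 0, 0], [0, 0.002, 0.12], 1], [[0, 0, 0], [0, 0.002, 0.12], 1]]'

```text
t: 2.87
tool_pos: [0.4902, 0.1561, 0.2037]
tcp_rot: [-0.304, -0.141, 0.941, -0.045]
contact_force: [-0.9, 0.2, -0.3]
grip_width: 0.0002
```

Run:
```python
from h import *
c=cams.read_camera("wrist"); im=c["color"][...,::-1].copy()
c2=cams.read_camera("top"); cv2.imwrite("pics/e.png",np.hstack([cv2.resize(im,(400,300)),cv2.resize(c2["color"][130:310,190:395,::-1],(400,300))]))
print(stemang(c2))
goto(38,-46,4)
```

```text
(np.int64(0), None, None)
t 2.97 u,y,n mm [ 38.3 -48.1  29.8] turn left [ 0.  -0.2 -0. ] F [1.3 0.  0. ] w 0.0002
shift tool axes [-0.0003 -0.0021  0.0258]
```

View pics/e.png

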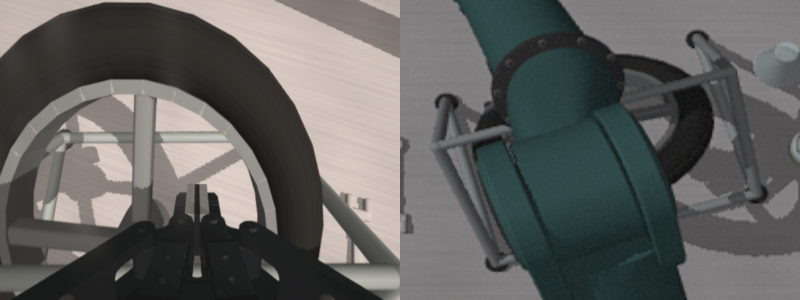

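move_arm --moves '[[[0, 0, 0], [0, -0.001, 0.008], 1], [[0, 0, 0], [0, -0.002, 0.016], 1], [[0, 0, 0], [0, -0.002, 0.022], 1], [[0, 0, 0], [0, -0.002, 0.026], 1], [[0, 0, 0], [0, -0.002, 0.026], 1]]'

```text
t: 3.38
tool_pos: [0.4815, 0.151, 0.1851]
tcp_rot: [-0.299, -0.141, 0.943, -0.044]
contact_force: [-0.3, -0.6, -0.6]
grip_width: 0.0001
```

```bash
python3 -c "
from h import *
goto(58,-20,4)"
```

```text
t 3.38 u,y,n mm [ 38.7 -46.    3.1] turn left [ 0.  -0.2 -0. ] F [-0.3 -0.6 -0.6] w 0.0001
shift tool axes [ 0.0193 -0.026  -0.0009]
```

move_arm --moves '[[[0, 0, 0], [0.0045, -0.0043, 0], 1], [[0, 0, 0], [0.0086, -0.0091, 0], 1], [[0, 0, 0], [0.0122, -0.0142, 0], 1], [[0, 0, 0], [0.0148, -0.0188, 0], 1], [[0, 0, 0], [0.0169, -0.0235, 0], 1]]'

```text
t: 3.8
tool_pos: [0.4759, 0.1266, 0.1947]
tcp_rot: [-0.297, -0.14, 0.943, -0.042]
contact_force: [1.3, 6.2, -2.9]
grip_width: 0.0002
```

```bash
cat >> h.py <<'E'
def arc(a1,r=60,n=4,step=None):
    s,T=tool(); d=np.array(s["tool_pos"])-H; u,y=d@U*1e3,d@Y*1e3
    a0=np.degrees(np.arctan2(y,u)); r0=np.hypot(u,y); print("finger ang %.1f r %.1f"%(a0,r0))
    for k in range(1,6):
        f=k/5; a=np.radians(a0+(a1-a0)*f); rr=r0+(r-r0)*f
        print(np.round(T.inv().apply(H+(rr*np.cos(a)*U+rr*np.sin(a)*Y+n*N)/1e3-s["tool_pos"]),4).tolist())
E
python3 -c "
from h import *
arc(5)"
```

```text
t 3.8 u,y,n mm [ 54.4 -24.2   3.8] turn left [0.3 0.  0. ] F [ 1.3  6.2 -2.9] w 0.0002
finger ang -24.0 r 59.6
[0.0023, -0.0056, -0.0002]
[0.0039, -0.0114, -0.0003]
[0.005, -0.0174, -0.0003]
[0.0055, -0.0234, -0.0003]
[0.0054, -0.0295, -0.0004]
```

move_arm --moves '[[[0, 0, 0], [0.0023, -0.0056, 0], 1], [[0, 0, 0], [0.0039, -0.0114, 0], 1], [[0, 0, 0], [0.005, -0.0174, 0], 1], [[0, 0, 0], [0.0055, -0.0234, 0], 1], [[0, 0, 0], [0.0054, -0.0295, 0], 1]]'

```text
t: 4.22
tool_pos: [0.4801, 0.1004, 0.1978]
tcp_rot: [-0.297, -0.141, 0.944, -0.039]
contact_force: [-1.4, 5.9, -0.4]
grip_width: -0.0
```

```bash
python3 -c "
from h import *
arc(32)"
```

```text
t 4.22 u,y,n mm [59.1  2.   4.3] turn left [0.6 0.2 0.2] F [-1.4  5.9 -0.4] w -0.0
finger ang 2.0 r 59.2
[-0.0003, -0.0062, 0.0002]
[-0.0013, -0.0123, 0.0002]
[-0.003, -0.0184, 0.0001]
[-0.0052, -0.0242, 0.0001]
[-0.0081, -0.0298, 0.0]
```

move_arm --moves '[[[0, 0, 0], [-0.0003, -0.0062, 0], 1], [[0, 0, 0], [-0.0013, -0.0123, 0], 1], [[0, 0, 0], [-0.003, -0.0184, 0], 1], [[0, 0, 0], [-0.0052, -0.0242, 0], 1], [[0, 0, 0], [-0.0081, -0.0298, 0], 1]]'

```text
t: 4.63
tool_pos: [0.4938, 0.0759, 0.1934]
tcp_rot: [-0.298, -0.142, 0.943, -0.037]
contact_force: [-2.9, 5.4, 0.5]
grip_width: -0.0002
```

```bash
python3 -c "
from h import *
arc(57)"
```

```text
t 4.63 u,y,n mm [51.8 29.5  4.1] turn left [0.8 0.1 0.4] F [-2.9  5.4  0.5] w -0.0002
finger ang 29.6 r 59.6
[-0.0029, -0.0049, 0.0]
[-0.0063, -0.0094, -0.0]
[-0.0102, -0.0137, -0.0001]
[-0.0144, -0.0175, -0.0001]
[-0.019, -0.021, -0.0002]
```

move_arm --moves '[[[0, 0, 0], [-0.0029, -0.0049, 0], 1], [[0, 0, 0], [-0.0063, -0.0094, 0], 1], [[0, 0, 0], [-0.0102, -0.0137, 0], 1], [[0, 0, 0], [-0.0144, -0.0175, 0], 1], [[0, 0, 0], [-0.019, -0.021, 0], 1]]'

```text
t: 5.05
tool_pos: [0.5125, 0.0615, 0.1829]
tcp_rot: [-0.3, -0.142, 0.943, -0.036]
contact_force: [-4.8, 5.0, 1.8]
grip_width: -0.0001
```

Run:
```python
from h import *
c=cams.read_camera("wrist"); cv2.imwrite("pics/f.png",c["color"][...,::-1]); print(stemang(c)); print(stemang(cams.read_camera("scene")))
goto(38,45,30)
```

```text
(np.int64(505), np.float64(297.3544539184499), np.float64(0.09368554579944363))
(np.int64(0), None, None)
t 5.15 u,y,n mm [33.3 50.9  3.2] turn left [ 0.8 -0.1  0.3] F [-2.   1.2 -0.1] w 0.0
shift tool axes [ 0.0047  0.0063 -0.0267]
```

View pics/f.png

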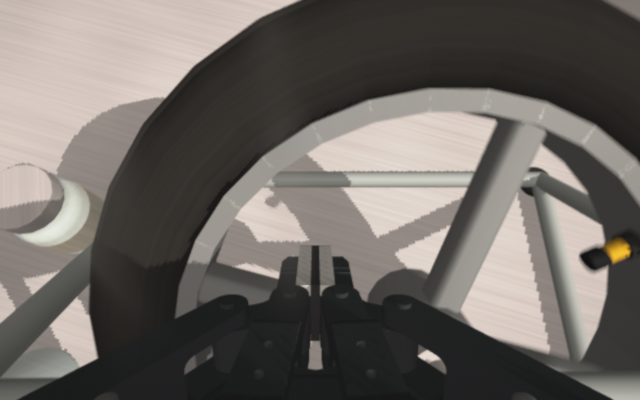

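move_arm --moves '[[[0, 0, 0], [0.004, 0.004, 0], 1], [[0, 0, 0], [0.005, 0.006, -0.01], 1], [[0, 0, 0], [0.005, 0.006, -0.04], 1], [[0, 0, 0], [0.005, 0.006, -0.078], 1], [[0, 0, 0], [0.003, 0.006, -0.082], 1]]'

```text
t: 5.57
tool_pos: [0.5612, 0.0786, 0.2565]
tcp_rot: [-0.293, -0.142, 0.945, -0.037]
contact_force: [0.7, 0.8, 0.1]
grip_width: 0.0002
```

Run:
```python
from h import *
c=cams.read_camera("wrist"); print(stemang(c))
goto(-37,47,80)
```

```text
(np.int64(173), np.float64(299.66468803964966), np.float64(0.09352202143743318))
t 5.62 u,y,n mm [34.3 46.5 91.2] turn left [0.7 0.6 0.3] F [ 1.2  0.1 -0.2] w -0.0003
shift tool axes [-0.0712 -0.001   0.012 ]
```

move_arm --moves '[[[0.7, 0.6, 0.3], [-0.026, -0.001, 0], 1], [[0.7, 0.6, 0.3], [-0.052, -0.001, 0], 1], [[0.7, 0.6, 0.3], [-0.071, -0.001, 0.005], 1], [[0.7, 0.6, 0.3], [-0.071, -0.001, 0.025], 1], [[0.7, 0.6, 0.3], [-0.071, -0.001, 0.05], 1]]'

```text
t: 6.03
tool_pos: [0.5908, 0.0876, 0.1726]
tcp_rot: [-0.296, -0.141, 0.944, -0.045]
contact_force: [-0.7, 0.2, 0.0]
grip_width: -0.0005
```

Run:
```python
from h import *
c=cams.read_camera("wrist"); print(stemang(c)); cv2.imwrite("pics/g.png",c["color"][...,::-1])
goto(-37,47,4)
```

```text
(np.int64(430), np.float64(300.2130237004137), np.float64(0.09298754243577731))
t 6.08 u,y,n mm [-35.5  46.7  35.5] turn left [-0.  -0.5 -0. ] F [-4.1 -0.9 -3.4] w 0.0005
shift tool axes [-0.0017 -0.0003  0.0314]
```

View pics/g.png

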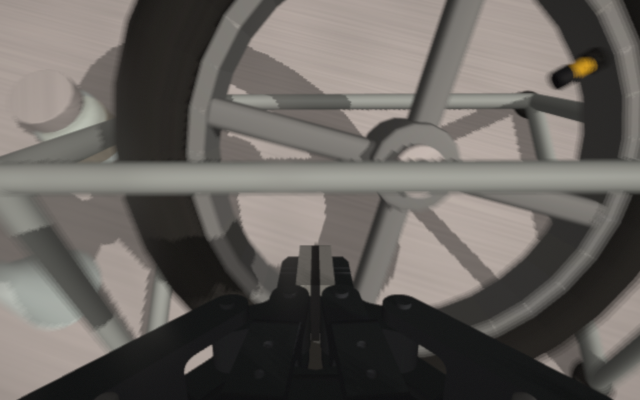

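move_arm --moves '[[[0, -0.5, 0], [-0.002, 0, 0.008], 1], [[0, -0.5, 0], [-0.002, 0, 0.016], 1], [[0, -0.5, 0], [-0.002, 0, 0.025], 1], [[0, -0.5, 0], [-0.002, 0, 0.031], 1], [[0, -0.5, 0], [-0.002, 0, 0.031], 1]]'

```text
t: 6.5
tool_pos: [0.5677, 0.0803, 0.1422]
tcp_rot: [-0.298, -0.141, 0.943, -0.045]
contact_force: [-0.1, 0.4, 0.2]
grip_width: -0.0001
```

Run:
```python
from h import *
arc(155)
```

```text
t 6.5 u,y,n mm [-36.6  46.8   3.4] turn left [-0.  -0.1 -0. ] F [-0.1  0.4  0.2] w -0.0001
finger ang 128.0 r 59.4
[-0.0043, 0.0036, -0.0006]
[-0.0083, 0.0075, -0.0006]
[-0.0119, 0.0119, -0.0006]
[-0.015, 0.0165, -0.0006]
[-0.0178, 0.0215, -0.0006]
```

move_arm --moves '[[[0, 0, 0], [-0.0043, 0.0036, 0], 1], [[0, 0, 0], [-0.0083, 0.0075, 0], 1], [[0, 0, 0], [-0.0119, 0.0119, 0], 1], [[0, 0, 0], [-0.015, 0.0165, 0], 1], [[0, 0, 0], [-0.0178, 0.0215, 0], 1]]'

```text
t: 6.92
tool_pos: [0.5753, 0.1028, 0.1328]
tcp_rot: [-0.3, -0.14, 0.942, -0.047]
contact_force: [-1.8, -5.4, 3.6]
grip_width: 0.0003
```

Run:
```python
from h import *
arc(178)
print(stemang(cams.read_camera("wrist")))
```

```text
t 6.92 u,y,n mm [-53.4  27.5   3.6] turn left [-0.2 -0.3 -0.1] F [-1.8 -5.4  3.6] w 0.0003
finger ang 152.7 r 60.1
[-0.0022, 0.0048, -0.0004]
[-0.004, 0.0098, -0.0004]
[-0.0053, 0.015, -0.0005]
[-0.0061, 0.0202, -0.0005]
[-0.0065, 0.0255, -0.0005]
(np.int64(91), np.float64(302.8606661410665), np.float64(0.09308325533554276))
```

move_arm --moves '[[[0, 0, 0], [-0.0022, 0.0048, 0], 1], [[0, 0, 0], [-0.004, 0.0098, 0], 1], [[0, 0, 0], [-0.0053, 0.015, 0], 1], [[0, 0, 0], [-0.0061, 0.0202, 0], 1], [[0, 0, 0], [-0.0065, 0.0255, 0], 1]]'

```text
t: 7.38
tool_pos: [0.5733, 0.1277, 0.1284]
tcp_rot: [-0.3, -0.14, 0.942, -0.049]
contact_force: [0.5, -6.3, 1.9]
grip_width: -0.0002
```

Run:
```python
from h import *
arc(197)
print(stemang(cams.read_camera("wrist")))
```

```text
t 7.38 u,y,n mm [-60.2   3.2   3.1] turn left [-0.4 -0.3 -0.2] F [ 0.5 -6.3  1.9] w -0.0002
finger ang 177.0 r 60.3
[-0.0, 0.0042, -0.0009]
[0.0003, 0.0084, -0.001]
[0.0009, 0.0126, -0.001]
[0.0017, 0.0167, -0.001]
[0.0029, 0.0207, -0.001]
(np.int64(0), None, None)
```

move_arm --moves '[[[0, 0, 0], [0, 0.0042, 0], 1], [[0, 0, 0], [0.0003, 0.0084, 0], 1], [[0, 0, 0], [0.0009, 0.0126, 0], 1], [[0, 0, 0], [0.0017, 0.0167, 0], 1], [[0, 0, 0], [0.0029, 0.0207, 0], 1]]'

```text
t: 7.85
tool_pos: [0.5658, 0.1465, 0.1294]
tcp_rot: [-0.299, -0.141, 0.943, -0.05]
contact_force: [1.5, -6.3, -0.8]
grip_width: -0.0001
```

Run:
```python
from h import *
cams.read_camera("wrist");c=cams.read_camera("wrist")
arc(205)
im=c["color"][...,::-1].copy(); print(stemang(c))
for a in range(0,360,6):
    p=proj(c,H+.102*(np.cos(np.radians(a))*U+np.sin(np.radians(a))*Y)+.016*N)[0]; cv2.circle(im,tuple(int(x) for x in p),2,(0,0,255) if a else (0,255,0),-1)
cv2.imwrite("pics/i.png",im)
for n in("top","scene"): print(n,stemang(cams.read_camera(n)))
```

```text
t 7.95 u,y,n mm [-58.2 -19.1   3.1] turn left [-0.4 -0.2 -0.1] F [ 0.6 -4.1 -0.4] w -0.0001
finger ang -161.8 r 61.3
[0.0599, 0.0418, -0.001]
[0.1169, -0.0034, -0.0005]
[0.09, -0.0707, -0.0001]
[0.0181, -0.0642, -0.0004]
[0.0038, 0.0063, -0.001]
(np.int64(0), None, None)
top (np.int64(0), None, None)
scene (np.int64(12), np.float64(352.63117173355647), np.float64(0.0924564647787302))
```

View pics/i.png

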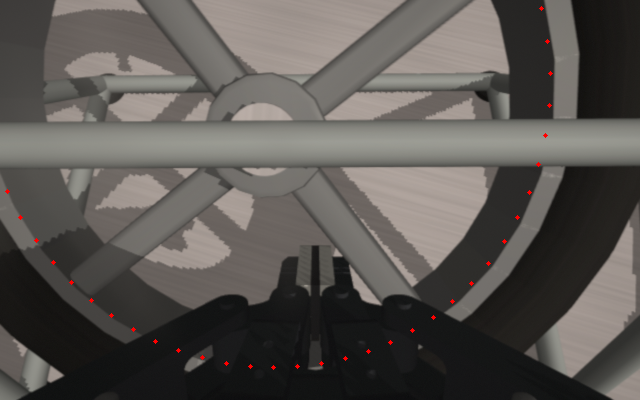

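move_arm --moves '[[[0, 0, 0], [0.0005, 0.0018, 0], 1], [[0, 0, 0], [0.0012, 0.0035, 0], 1], [[0, 0, 0], [0.002, 0.005, 0], 1], [[0, 0, 0], [0.003, 0.0067, 0], 1], [[0, 0, 0], [0.003, 0.0067, 0], 1]]'

```text
t: 8.47
tool_pos: [0.5615, 0.1534, 0.131]
tcp_rot: [-0.298, -0.141, 0.943, -0.049]
contact_force: [2.2, -4.3, -0.9]
grip_width: -0.0002
```

Run:
```python
from h import *
for _ in range(2): c=cams.read_camera("scene"); print(stemang(c))
goto(-55,-26,4)
```

```text
(np.int64(13), np.float64(358.13558979462454), np.float64(0.09173823755719823))
(np.int64(13), np.float64(358.13558979462454), np.float64(0.09173823755719823))
t 8.57 u,y,n mm [-55.6 -24.9   3.1] turn left [-0.4 -0.2 -0.1] F [ 2.8 -4.9 -0.1] w -0.0002
shift tool axes [ 0.0006  0.0011 -0.0009]
```

move_arm --moves '[[[0, 0, 0], [0.0006, 0.0018, 0], 1], [[0, 0, 0], [-0.001, -0.005, 0], 1], [[0, 0, 0], [-0.001, -0.009, -0.005], 1], [[0, 0, 0], [-0.001, -0.009, -0.03], 1], [[0, 0, 0], [-0.001, -0.009, -0.065], 1]]'

```text
t: 8.98
tool_pos: [0.598, 0.1567, 0.1826]
tcp_rot: [-0.302, -0.141, 0.942, -0.048]
contact_force: [-0.2, -0.8, -0.2]
grip_width: 0.0001
```

move_arm --moves '[[[0, 0, 0], [0, 0, -0.03], 1], [[0, 0, 0], [-0.01, 0, -0.065], 1], [[0, 0, 0], [-0.02, 0, -0.1], 1], [[0, 0, 0], [-0.04, 0, -0.13], 1], [[0, 0, 0], [-0.06, 0, -0.15], 1]]'

```text
t: 9.4
tool_pos: [0.7302, 0.1995, 0.2738]
tcp_rot: [-0.299, -0.142, 0.943, -0.045]
contact_force: [1.7, -0.1, 0.9]
grip_width: -0.0002
```

Run:
```python
from h import *
for n in("wrist","scene","top","wrist"):
    c=cams.read_camera(n); print(n,stemang(c))
    if n=="wrist": cv2.imwrite("pics/j.png",c["color"][...,::-1])
goto(-55,-26,250)
```

```text
wrist (np.int64(0), None, None)
scene (np.int64(13), np.float64(358.13558979462454), np.float64(0.09173823755719823))
top (np.int64(0), None, None)
wrist (np.int64(0), None, None)
t 9.6 u,y,n mm [-117.5  -19.3  214.6] turn left [-0.2 -0.7  0. ] F [ 0.5 -0.4  0.4] w -0.0001
shift tool axes [ 0.0629  0.0067 -0.0347]
```

View pics/j.png

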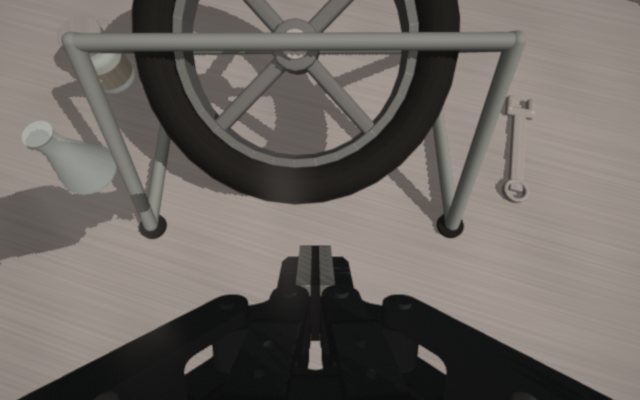

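```bash
python3 -c "
from h import *
print(job.job_done())"
```

```text
the job is handed in; nothing more can be done
None
```

I turned the wheel about 138° so the valve stem is at twelve o'clock, then backed the arm away and handed the job in at about 9.6 s of the 54 s allowed.

- **How it was turned:** I used closed fingertips for two pushes. The first pushed a spoke through the upper half and took the stem from about 220° to 300°. The second pushed another spoke in the lower half and took it to about 358°. I kept the wheel to about 1.2 rad/s, and the wrist force read about 7 N at most between moves.
- **Final stem position:** The scene camera put the stem at 358.1°, so its tip is about 3 mm off the vertical plane, where 11 mm is allowed. The reading was the same before and after I retracted, so the wheel is at rest.
- **Clearance and bystanders:** The last wrist picture shows the spokes symmetric about the crossbar and the gripper clear of everything. The spanner, jar and flask look undisturbed, though I did not re-measure where they are.
- **What the checks missed:** The top and wrist cameras could not see the stem at the end. The final angle rests on 13 brass-coloured pixels in the scene camera plus the spoke symmetry. Before the first move, the scene and top cameras agreed within 0.5°.

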